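# Move three vessels on to their next station

### The arm

A 7-joint arm with a two-finger parallel gripper is mounted at the origin on the work surface. World frame = base frame: x ahead of the robot, y to its left, z up, the work surface at z = 0. Lengths are in m, angles in rad, forces in N, time in s.
With the tool pointing down it reaches from about 0.425 to 0.875 m from the base axis. Payload 4.7 kg.
Tool frame: the origin (TCP) lies on the centre line of the jaws, within the pads' length; the fingertips stand 14 mm ahead of it and the grasp point (between the pads) lies 5 mm behind it; z points along the fingers, y is the line along which they close (so a half turn about z gives the same grasp; the last joint's range is limited). The gripper opens to 87 mm and grips with 3 to 60 N. Pads are 19 mm wide; open, the fingers measure 117 mm over their backs; the gripper's body (75 mm by 190 mm) begins 51 mm behind the grasp point.
Start: joints at [1.312, 0.321, -0.07, 1.45, 0.023, 1.371, -0.057], TCP at [0.175, -0.626, 0.237] pointing down, gripper open.
Joint ranges: [-2.86, 2.86], [-0.3, 2.09], [-1.38, 1.24], [0.06, 2.45], [-1.56, 4.7], [0.09, 2.05], [-2.69, 2.69]. Speed limits (rad/s): [2.57, 2.57, 3.14, 3.14, 3.14, 3.14, 3.14].

### API

Orientations are given as a rotation vector (axis times angle).
In Python, from bench import * gives the robot as it stands.
- The arm moves only by the shell command python3 -m jog 'ROWS' [FORCE]. ROWS is JSON, a list of rows, each an object of numbers: "claw": the finger opening in mm, from 0 to 87; "dx", "dy", "dz": the shift along the tool's x, y, z in mm; "spin": the turn about the tool's z in degrees. In form: [{"claw": .., "dx": .., "dy": .., "dz": .., "spin": ..}, ...]. A call has 1 to 20 rows; each row is the pose to reach, as a shift and turn from the pose commanded when the call began, along the tool's axes at that moment; what a row does not reach only later rows make up. A row lasts 1/12 s, in which the tool goes at most 41.7 mm and 7.16 degrees, less where a joint would pass 70% of its speed; a pose out of reach is approached as far as the arm can. A call with a gripper value outside its range is refused whole. The fingers move at their own pace and stop on an object; FORCE is the grip in N (left out, the last holds). Time passes only in rows, so rows that repeat a pose let the fingers close. It gives the time, the measured TCP pose, the force, the opening and the grip force at its end, in the units of the state.
- get_state(): the state, without advancing time (a new reading comes with each control period).
- get_image(name): name is "scene" or "top" or "wrist"; returns a dict with "frame" (420x560x3 uint8, red, green, blue), "depth" (420x560 float32, m along the optical axis (not along the pixel's ray), 0 where there is no reading), "K" (3x3 intrinsics, pixels), "T" (4x4, takes a point from camera to world coordinates); the wrist camera has in their place "mount" (4x4, takes a point from camera to tool coordinates, whose origin is the TCP and whose axes are the flange's). Camera axes: x right, y down, z forward; pixel columns grow to the right and rows downward; lengths in m; the calibration is good to about 2 mm. A picture is of the moment at which its call begins: read the wrist's pose just before it.
- close_job(): hands the job in; it is judged then, once.
The state is a dict: "time": time; "joint_positions": joint angles; "qd": joint speeds; "joint_torque": joint torques, N m; "position": TCP position; "tool_rot": TCP orientation; "ft_force": force on the tool from outside, world axes, zero at the start; "torque": the same for the moment, N m; "grip_width": opening from 0.0 (shut) to 1.0 (fully open); "grip_force": force on a finger pad.
Only numpy, scipy, OpenCV 4.12 (cv2) and the standard library are available. Lean on these libraries where they do the work, as an engineer would, in place of code of your own. Each camera call takes 0.05 s, during which the arm holds its last target. There are 200 camera calls.

### The job

Move the three vessels on to their next step in the buffer preparation: the weighed beaker from the balance to the plate of the magnetic stirrer, the brown bottle from the stirrer into the spill tray, and the stoppered flask from the spill tray onto the pan of the balance, each standing upright in the middle of its place. All three places are taken; the empty cork mat is there for parking a vessel on the way. Keep the vessels upright, set them down without dropping them, and leave the measuring cylinder, the black cuvette case and the stack of dishes where they stand.

Things in the scene. Friction and masses are not known exactly. Their poses are not given: they have to be found in the camera images.
- beaker: Open clear-glass beaker with a thick rim, a small pouring spout and white marks; straight-sided, 50 mm outside diameter, 70 mm tall, wall 2 mm, 40 to 85 g. Origin at the centre of its underside, z up. At the start it stands on the balance, within 12 mm of the middle.
- bottle: Brown (amber) screw-cap reagent bottle, closed: body 56 mm diameter up to 62 mm, shoulder narrowing to 38 mm at 78 mm, black ribbed cap 46 mm diameter from 83 to 105 mm height (its total height); 105 to 210 g. Can be held by the cap. Origin at the centre of its underside, z up. At the start it stands on the stirrer, within 12 mm of the middle.
- flask: Clear-glass conical (Erlenmeyer) flask with a dark rubber stopper: base 64 mm diameter, cone up to 76 mm height, straight neck 26 mm diameter from 76 to 106 mm, stopper 25 to 27 mm diameter from 106 to 124 mm (its total height); 63 to 126 g. The stopper does not come off; hold it by neck and stopper. Origin at the centre of its underside, z up. At the start it stands in the spill tray, within 12 mm of the middle.
- balance: Compact laboratory balance, pale grey housing 165 x 130 mm with a dark display panel at its front, and a round steel pan 112 mm across whose top is 60 mm above the bench (the highest part of it). Fixed to the bench; its front (-x) faces the robot, turned by at most 9 degrees; its place on the bench varies. Origin on the bench under the middle of the pan, z up.
- stirrer: Magnetic stirrer, white housing 175 x 130 mm with a knob (70 mm high) at its front, and a square white ceramic plate 124 x 124 mm whose top is 66 mm above the bench. Fixed to the bench; its front (-x) faces the robot, turned by at most 9 degrees; its place on the bench varies. Origin on the bench under the middle of the plate, z up.
- tray: Grey plastic spill tray, square, 160 x 160 mm over its rim, inside 142 x 142 mm, walls 22 mm high, its floor 4 mm above the bench. Fixed to the bench; its front (-x) faces the robot, turned by at most 9 degrees; its place on the bench varies. Origin on the bench under the middle of the tray, z up.
- mat: Empty round cork mat, 124 mm diameter, top 5 mm above the bench: the free spot. Fixed; its place varies. Origin on the bench under its centre, z up.
- cylinder: Bystander: slender glass measuring cylinder, 22 mm diameter, 168 mm tall, on a white round foot of 56 mm; loose, stands towards the far side. Origin at the centre of its underside, z up.
- case: Bystander: black cuvette case, 70 x 105 x 32 mm, with a brass latch at the front and a paper label on the lid; loose, at the near side. Origin at the centre of its underside, z up, long side along its y.
- dishes: Bystander: stack of three clear petri dishes, 92 mm diameter, 44 mm tall; loose, at the near left. Origin at the centre of its underside, z up.
Mind the look-alikes: they are no part of the job. Leave any blue look-alike of the beaker alone.

How it is judged:
At the end, for the whole second after the job is handed in: The beaker stands on the stirrer plate, the brown bottle on the floor of the spill tray and the flask on the balance pan: each within 15 mm of the middle of its place, at the height of its surface (within 5 mm), upright within 0.1 rad and at rest (horizontal distance between beaker and stirrer below 0.015 m and z of beaker in the frame of stirrer between 0.061 and 0.071 m and angle between each of beaker, bottle, flask's own z axis and vertical below 0.1 rad and linear speed of each of beaker, bottle, flask below 0.02 m/s and horizontal distance between bottle and tray below 0.015 m and z of bottle in the frame of tray between -0.001 and 0.009 m and horizontal distance between flask and balance below 0.015 m and z of flask in the frame of balance between 0.055 and 0.065 m); the robot touches nothing.
It fails at once if a vessel is tipped more than about 35 degrees (angle between any of beaker, bottle, flask's own z axis and vertical above 0.6 rad).
It fails at once if a vessel is dropped (falls freely at more than 0.7 m/s, about 25 mm of fall) ((linear speed of beaker above 0.7 m/s and contact force between beaker and the fingers below 0.05 N) or (linear speed of bottle above 0.7 m/s and contact force between bottle and the fingers below 0.05 N) or (linear speed of flask above 0.7 m/s and contact force between flask and the fingers below 0.05 N)).
It fails at once if the measuring cylinder is shifted more than 30 mm or tipped (distance of cylinder from where it was at the start of the episode above 0.03 m or angle between cylinder's own z axis and vertical above 0.3 rad).
It fails at once if the black cuvette case is shifted more than 30 mm or tipped (distance of case from where it was at the start of the episode above 0.03 m or angle between case's own z axis and vertical above 0.3 rad).
It fails at once if the stack of dishes is shifted more than 30 mm or tipped (distance of dishes from where it was at the start of the episode above 0.03 m or angle between dishes's own z axis and vertical above 0.3 rad).
It also fails if it takes over 112 s, if anything falls off the work surface, if the arm or the gripper's body presses on something with over 40 N, if the wrist force passes 120 N, or if a joint passes its speed limit or range.

## Working session

There is one attempt and no reset: what is moved stays moved. The work goes in short steps, Python scripts to look and compute and a shell command to move; the robot and the scene stay as the last step left them, time stands still between calls to the robot, and variables do not carry over. Pictures are saved under pics/ and viewed, at most 14 in all, crops included, and the job is handed in when it is done.

```bash
mkdir -p pics; ls; python3 - <<'E'
from bench import *
import cv2
s=get_state();print({k:(s[k]) for k in('time','position','tool_rot','grip_width','ft_force')})
for n in('scene','top'):
    d=get_image(n);cv2.imwrite(f'pics/{n}0.png',d['frame'][:,:,::-1])
    print(n,d['K'],d['T'])
E
```

```text
pics
{'time': 0.0, 'position': array([ 0.17492468, -0.62548185,  0.23546791]), 'tool_rot': array([-3.11057266e+00, -4.27016237e-01,  6.48349832e-04]), 'grip_width': 0.9999411369285739, 'ft_force': array([-0.36642777, -0.19421927,  0.95879655])}
scene [[473.09909184   0.         273.48419594]
 [  0.         473.09909184 205.94962616]
 [  0.           0.           1.        ]] [[ 0.85257065  0.41349174 -0.31960581  0.93477612]
 [ 0.52242679 -0.69059646  0.50014676 -0.64061005]
 [-0.01391209 -0.59338108 -0.80480143  1.11385117]
 [ 0.          0.          0.          1.        ]]
top [[414.49091279   0.         277.03686526]
 [  0.         414.49091279 209.35642434]
 [  0.           0.           1.        ]] [[-0.02456207 -0.9830887   0.18147539  0.29148653]
 [-0.99967308  0.0228639  -0.01144401  0.00453194]
 [ 0.00710124 -0.18169715 -0.9833289   1.17650879]
 [ 0.          0.          0.          1.        ]]
```

View pics/scene0.png

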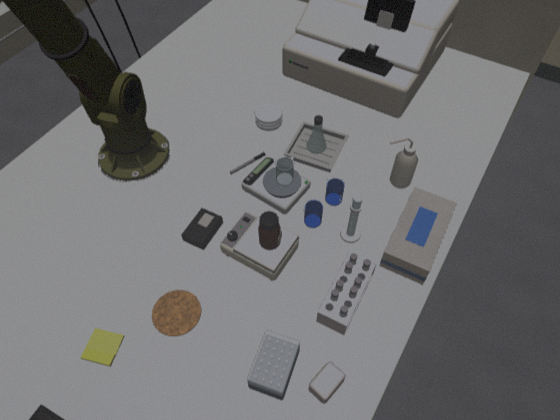

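View pics/top0.png

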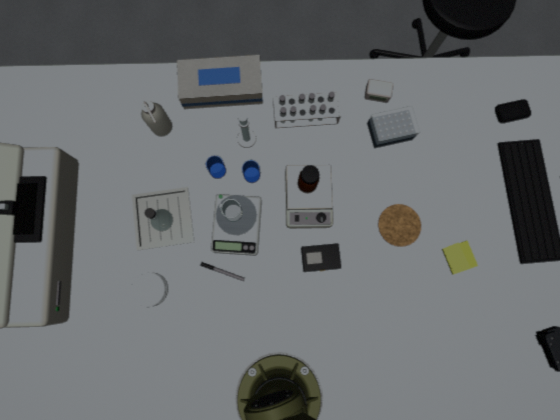

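```bash
cat > h.py <<'E'
from bench import *
import cv2, numpy as np
from scipy.spatial.transform import Rotation as R
def tcp(s=None):
    s=s or get_state(); T=np.eye(4); T[:3,:3]=R.from_rotvec(s['tool_rot']).as_matrix(); T[:3,3]=s['position']; return T
def grab(n):
    if n=='wrist':
        T=tcp(); d=get_image(n); d['T']=T@d['mount']
    else: d=get_image(n)
    return d
def ray(d,p):
    v=np.linalg.inv(d['K'])@[p[0],p[1],1]; return d['T'][:3,3], d['T'][:3,:3]@v
def onz(d,p,z):
    o,v=ray(d,p); return o+v*(z-o[2])/v[2]
def tri(d1,p1,d2,p2):
    a,u=ray(d1,p1); b,v=ray(d2,p2); u=u/np.linalg.norm(u); v=v/np.linalg.norm(v)
    st=np.linalg.lstsq(np.c_[u,-v],b-a,rcond=None)[0]
    P,Q=a+st[0]*u,b+st[1]*v; return (P+Q)/2, np.linalg.norm(P-Q)
def pix(d,P):
    q=d['K']@(np.linalg.inv(d['T'])@np.r_[P,1])[:3]; return q[:2]/q[2]
def save(d,n,box=None,s=1):
    f=d['frame']
    if box: x0,y0,x1,y1=box; f=f[y0:y1,x0:x1]
    cv2.imwrite(f'pics/{n}.png',cv2.resize(f[:,:,::-1],None,fx=s,fy=s,interpolation=cv2.INTER_CUBIC))
E
python3 - <<'E'
from h import *
t=grab('top');s=grab('scene')
a=cv2.resize(t['frame'][140:280,125:430],None,fx=2.6,fy=2.6,interpolation=3)
cv2.imwrite('pics/cropt.png',a[:,:,::-1])
save(s,'crops',(180,80,420,290),2.8)
for p,z in(((237,214),.06),((309,186),.066),((164,219),.022),((400,225),.005)): print(onz(t,p,z).round(3))
E
```

```text
[0.487 0.101 0.06 ]
[ 0.56  -0.098  0.066]
[0.484 0.31  0.022]
[ 0.454 -0.36   0.005]
```

View pics/cropt.png

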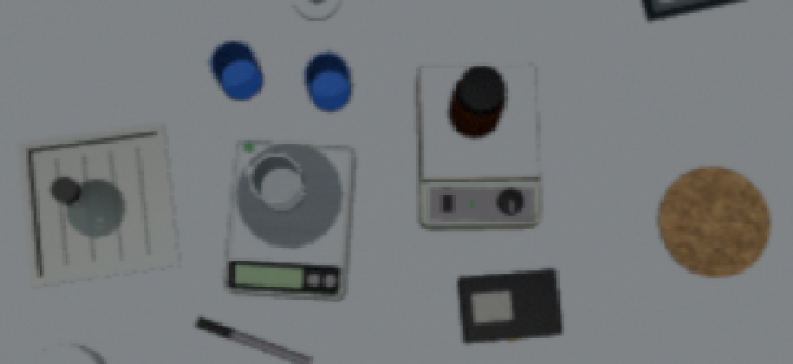

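View pics/crops.png

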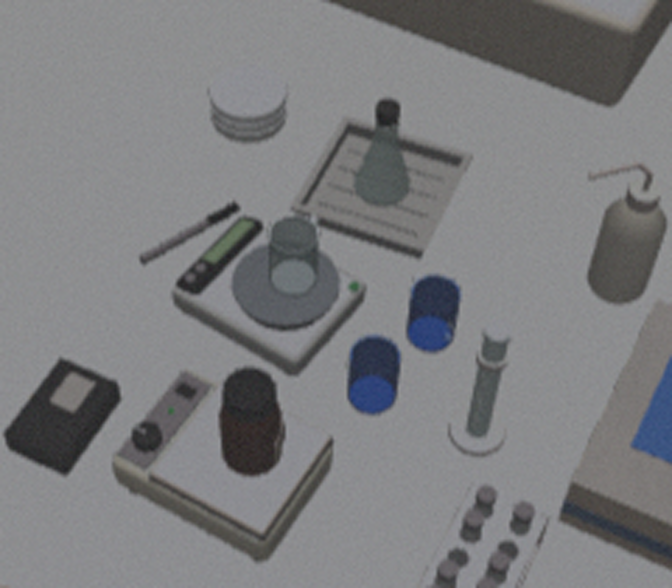

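The clear beaker stands on the balance at top (232,210). The two blue look-alikes stand on the bench at top (216,167) and (252,171), so I leave them alone. There is one brown bottle (310,174, cap) and one flask (150,213, stopper). Next I triangulate the tops and measure the places.

```bash
python3 - <<'E'
from h import *
t=grab('top');s=grab('scene')
T=lambda x,y:(125+x/2.6,140+y/2.6)
S=lambda x,y:(180+x/2.8,80+y/2.8)
for n,a,b in(('cap .171',T(480,85),S(250,384)),('stopper .128',T(66,187),S(388,106)),('rim .13',T(275,174),S(294,232)),
  ('pan .06',T(290,196),S(287,284)),('plateFL .066',T(421,177),S(153,472)),('plateFR',T(538,178),S(265,528)),('plateBR',T(536,66),S(332,440)),('trayBL .022',T(22,147),S(347,120)),('trayBR',T(164,127),S(471,158)),('trayFR',T(181,265),S(419,254)),('mat',(400,225),(177,312.5)),('cylfoot',(246,138),S(476,434))):
    P,e=tri(t,a,s,b);print(n,P.round(3),round(e,4))
M=tcp();print(M.round(3))
w=get_image('wrist');print(w['mount'].round(3),w['K'].round(0))
E
```

```text
cap .171 [ 0.569 -0.09   0.172] 0.0021
stopper .128 [0.487 0.318 0.129] 0.0039
rim .13 [0.494 0.112 0.132] 0.0019
pan .06 [0.487 0.105 0.052] 0.0066
plateFL .066 [ 0.489 -0.074 -0.037] 0.0907
plateFR [ 0.554 -0.141 -0.033] 0.1025
plateBR [ 0.624 -0.123  0.157] 0.0832
trayBL .022 [0.49  0.315 0.146] 0.0978
trayBR [0.576 0.246 0.142] 0.0844
trayFR [ 0.487  0.288 -0.101] 0.1369
mat [ 0.456 -0.359  0.001] 0.0052
cylfoot [ 0.728  0.078 -0.003] 0.0007
[[ 0.963  0.269 -0.     0.175]
 [ 0.269 -0.963  0.001 -0.626]
 [-0.    -0.001 -1.     0.236]
 [ 0.     0.     0.     1.   ]]
[[-0.001 -0.955 -0.297  0.082]
 [ 1.    -0.001 -0.001  0.001]
 [ 0.    -0.297  0.955 -0.148]
 [ 0.     0.     0.     1.   ]] [[308.   0. 280.]
 [  0. 308. 217.]
 [  0.   0.   1.]]
```

```bash
python3 -m jog '[{"dx":30,"dy":-26,"dz":-20,"spin":5},{"dx":60,"dy":-52,"dz":-50,"spin":10},{"dx":474,"dy":-414,"dz":-95,"spin":15.6},{"dx":474,"dy":-414,"dz":-95,"spin":15.6},{"dx":474,"dy":-414,"dz":-95,"spin":15.6},{"dx":474,"dy":-414,"dz":-95,"spin":15.6},{"dx":474,"dy":-414,"dz":-95,"spin":15.6},{"dx":474,"dy":-414,"dz":-95,"spin":15.6},{"dx":474,"dy":-414,"dz":-95,"spin":15.6},{"dx":474,"dy":-414,"dz":-95,"spin":15.6},{"dx":474,"dy":-414,"dz":-95,"spin":15.6},{"dx":474,"dy":-414,"dz":-95,"spin":15.6},{"dx":474,"dy":-414,"dz":-95,"spin":15.6},{"dx":474,"dy":-414,"dz":-95,"spin":15.6},{"dx":474,"dy":-414,"dz":-95,"spin":15.6},{"dx":474,"dy":-414,"dz":-95,"spin":15.6},{"dx":474,"dy":-414,"dz":-95,"spin":15.6},{"dx":474,"dy":-414,"dz":-95,"spin":15.6},{"dx":474,"dy":-414,"dz":-95,"spin":15.6},{"dx":474,"dy":-414,"dz":-95,"spin":15.6}]' 30
python3 - <<'E'
from h import *
d=grab('wrist');save(d,'w1');print(tcp().round(3)); np.savez('w1.npz',**d)
for z in(.066,): 
  o=np.linalg.inv(d['T'])
  print([ (p,pix(d,p).round(0)) for p in ([.569,-.09,.171],[.56,-.098,.066],[.487,.104,.06],[.456,-.36,.005])])
E
```

```text
[[ 0.963  0.269 -0.     0.175]
 [ 0.269 -0.963  0.    -0.626]
 [-0.    -0.    -1.     0.236]
 [ 0.     0.     0.     1.   ]]
[([0.569, -0.09, 0.171], array([-1460., -1833.])), ([0.56, -0.098, 0.066], array([-429., -666.])), ([0.487, 0.104, 0.06], array([-741., -593.])), ([0.456, -0.36, 0.005], array([  84., -172.]))]$[0]: bad value
```

View pics/w1.png

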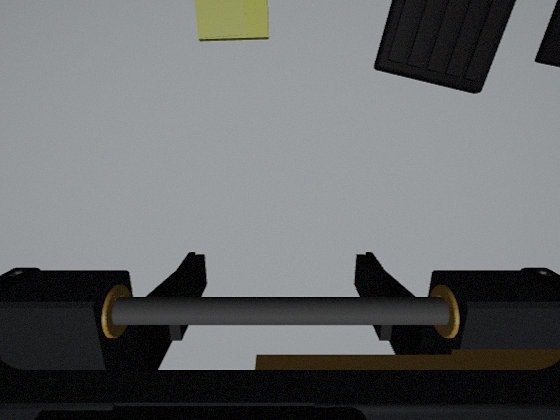

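The view shows the fingers at rows 250-420 and bare bench, with a yellow note at (232,20). The move was refused because every row needs "claw", so I resend it.

```bash
python3 -m jog '[{"claw":87,"dx":30,"dy":-26,"dz":-20,"spin":5},{"claw":87,"dx":60,"dy":-52,"dz":-50,"spin":10},{"claw":87,"dx":424,"dy":-400,"dz":-95,"spin":15.6},{"claw":87,"dx":424,"dy":-400,"dz":-95,"spin":15.6},{"claw":87,"dx":424,"dy":-400,"dz":-95,"spin":15.6},{"claw":87,"dx":424,"dy":-400,"dz":-95,"spin":15.6},{"claw":87,"dx":424,"dy":-400,"dz":-95,"spin":15.6},{"claw":87,"dx":424,"dy":-400,"dz":-95,"spin":15.6},{"claw":87,"dx":424,"dy":-400,"dz":-95,"spin":15.6},{"claw":87,"dx":424,"dy":-400,"dz":-95,"spin":15.6},{"claw":87,"dx":424,"dy":-400,"dz":-95,"spin":15.6},{"claw":87,"dx":424,"dy":-400,"dz":-95,"spin":15.6},{"claw":87,"dx":424,"dy":-400,"dz":-95,"spin":15.6},{"claw":87,"dx":424,"dy":-400,"dz":-95,"spin":15.6},{"claw":87,"dx":424,"dy":-400,"dz":-95,"spin":15.6},{"claw":87,"dx":424,"dy":-400,"dz":-95,"spin":15.6},{"claw":87,"dx":424,"dy":-400,"dz":-95,"spin":15.6},{"claw":87,"dx":424,"dy":-400,"dz":-95,"spin":15.6},{"claw":87,"dx":424,"dy":-400,"dz":-95,"spin":15.6},{"claw":87,"dx":424,"dy":-400,"dz":-95,"spin":15.6}]' 30
python3 - <<'E'
from h import *
d=grab('wrist');save(d,'w2');print(tcp().round(3)); np.savez('w2.npz',**d)
print([ (p,pix(d,p).round(0)) for p in ([.569,-.09,.171],[.56,-.098,.066],[.487,.104,.06],[.456,-.36,.005])])
E
```

```text
time: 2.07
position: [0.475, -0.1281, 0.3313]
tool_rot: [3.141, -0.004, -0.001]
ft_force: [-0.6, -0.3, -0.4]
grip_width: 1.001
grip_force: 0.0
[[ 1.    -0.002 -0.     0.475]
 [-0.002 -1.    -0.    -0.128]
 [-0.     0.    -1.     0.331]
 [ 0.     0.     0.     1.   ]]
[([0.569, -0.09, 0.171], array([238., 109.])), ([0.56, -0.098, 0.066], array([255., 119.])), ([0.487, 0.104, 0.06], array([110., 176.])), ([0.456, -0.36, 0.005], array([427., 189.]))]
```

View pics/w2.png

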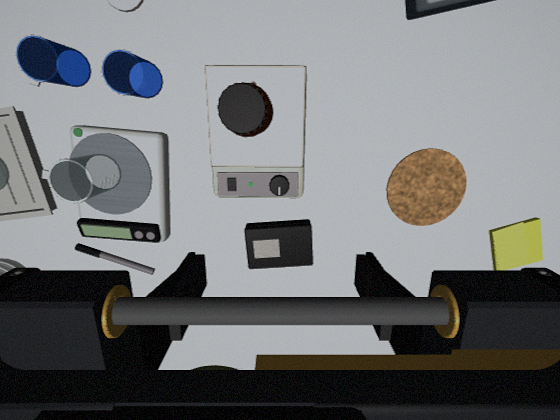

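The wrist view shows the cap at (243,109), stirrer plate corners near (206,66), (306,66), (304,167) and (212,167), the mat at (427,187), the beaker rim at (71,180), and the pan at about (110,174).

```bash
python3 - <<'E'
from h import *
w=dict(np.load('w2.npz'));t=grab('top')
def blob(d,m,near):
    n,l,st,c=cv2.connectedComponentsWithStats(cv2.morphologyEx(m.astype(np.uint8),cv2.MORPH_OPEN,np.ones((3,3),np.uint8)))
    k=[i for i in range(1,n) if st[i,4]>40]; i=min(k,key=lambda i:np.hypot(*(c[i]-near)))
    cn=max(cv2.findContours((l==i).astype(np.uint8),0,1)[0],key=len); return cv2.fitEllipse(cn)
def hsv(d): return cv2.cvtColor(d['frame'],cv2.COLOR_RGB2HSV).astype(int)
def cork(d): h=hsv(d); return (h[...,0]<25)&(h[...,1]>70)&(h[...,2]>90)
for n in('mat',):
    a=blob(w,cork(w),(427,187));b=blob(t,cork(t),(400,225));print('mat',a,b,tri(w,a[0],t,b[0]),onz(w,a[0],.005))
def cap(d): f=d['frame'].astype(int); return (f.max(2)<75)&(f[...,0]-f[...,2]<10)
a=blob(w,cap(w),(243,109));b=blob(t,cap(t),(310,172));print('cap',a,b,tri(w,a[0],t,b[0]),onz(w,a[0],.171))
c=np.array([(206,66),(306,66),(304,167),(212,167)],np.float32)
g=cv2.cvtColor(w['frame'],7)
P=np.array([onz(w,p,.066) for p in c]);print('plate',P.round(3),P.mean(0),[np.linalg.norm(P[i]-P[i-1]).round(4) for i in range(4)])
for y in(80,120,150): print(y,g[y,196:222],g[y,296:320])
for x in(235,290): print(x,g[55:75,x],g[155:178,x])
E
```

```text
mat ((426.1337585449219, 186.69459533691406), (71.4658432006836, 82.23461151123047), 50.70675277709961) ((408.2459411621094, 226.45166015625), (21.483755111694336, 42.452613830566406), 5.082587718963623) (array([ 0.4518669 , -0.38988511, -0.04232529]), np.float64(0.017853852288701372)) [ 0.4589359  -0.35796956  0.005     ]
cap ((241.9500732421875, 108.00760650634766), (47.21446990966797, 50.886993408203125), 160.38291931152344) ((312.8230285644531, 183.20619201660156), (40.80990219116211, 52.83203887939453), 30.58745002746582) (array([ 0.56317562, -0.09561616,  0.11847589]), np.float64(0.023435677919481247)) [ 0.56958714 -0.09357751  0.171     ]
plate [[ 0.622 -0.039  0.066]
 [ 0.622 -0.161  0.066]
 [ 0.499 -0.161  0.066]
 [ 0.499 -0.038  0.066]] [ 0.56057252 -0.10007045  0.066     ] [np.float64(0.1228), np.float64(0.122), np.float64(0.1228), np.float64(0.1232)]
80 [178 176 180 179 179 175 176 181 182 168 161 175 175 180 175 178 175 176
 180 177 180 176 181 178 181 178] [180 174 179 180 177 179 182 174 155 110 114 163 182 180 177 182 176 180
 178 178 178 182 181 178]
120 [179 180 181 178 178 181 182 179 179 180 181 162 147 171 180 180 182 178
 177 182 178 183 184 180 154  70] [179 179 183 182 179 179 180 148  90 136 186 181 180 178 179 179 177 181
 182 181 178 183 177 183]
150 [179 179 181 177 180 181 181 183 179 176 180 183 182 163 154 176 180 178
 180 180 182 181 180 183 184 177] [180 180 183 182 179 177 167 125 109 168 183 180 182 181 183 181 179 179
 180 180 180 182 180 180]
235 [180 177 177 177 179 174 177 178 177 175  99 161 178 178 178 178 178 180
 177 178] [182 180 184 182 179 183 180 179 179 178 169 153 170 170 170 172 166  91
 136 129 132 130  96]
290 [177 178 177 178 179 179 181 175 182 174 111 167 173 178 182 178 179 179
 181 178] [180 180 182 181 179 179 179 183 181 180 181 165 130 176 169 169 167  93
 131 127 130 127 133]
```

```bash
python3 -m jog '[{"claw":87,"dx":40,"dy":-15,"dz":10},{"claw":87,"dx":80,"dy":-30,"dz":30},{"claw":87,"dx":94,"dy":-35,"dz":60},{"claw":87,"dx":94,"dy":-35,"dz":95},{"claw":87,"dx":94,"dy":-35,"dz":130},{"claw":87,"dx":94,"dy":-35,"dz":155},{"claw":87,"dx":94,"dy":-35,"dz":170},{"claw":87,"dx":94,"dy":-35,"dz":175},{"claw":87,"dx":94,"dy":-35,"dz":175},{"claw":87,"dx":94,"dy":-35,"dz":175}]' 30
python3 -m jog '[{"claw":40,"dz":0},{"claw":40,"dz":0},{"claw":40,"dz":0},{"claw":40,"dz":0},{"claw":40,"dz":0},{"claw":40,"dz":0},{"claw":40,"dz":0},{"claw":40,"dz":0},{"claw":40,"dz":0},{"claw":40,"dz":0}]' 30
```

```text
$[0]: bad value
$[0]: bad value
```

```bash
python3 -m jog '[{"claw":87,"dx":40,"dy":-15,"dz":10,"spin":0},{"claw":87,"dx":80,"dy":-30,"dz":30,"spin":0},{"claw":87,"dx":94,"dy":-35,"dz":60,"spin":0},{"claw":87,"dx":94,"dy":-35,"dz":95,"spin":0},{"claw":87,"dx":94,"dy":-35,"dz":130,"spin":0},{"claw":87,"dx":94,"dy":-35,"dz":155,"spin":0},{"claw":87,"dx":94,"dy":-35,"dz":170,"spin":0},{"claw":87,"dx":94,"dy":-35,"dz":175,"spin":0},{"claw":87,"dx":94,"dy":-35,"dz":175,"spin":0},{"claw":87,"dx":94,"dy":-35,"dz":175,"spin":0}]' 30
python3 -m jog '[{"claw":40,"dx":0,"dy":0,"dz":0,"spin":0},{"claw":40,"dx":0,"dy":0,"dz":0,"spin":0},{"claw":40,"dx":0,"dy":0,"dz":0,"spin":0},{"claw":40,"dx":0,"dy":0,"dz":0,"spin":0},{"claw":40,"dx":0,"dy":0,"dz":0,"spin":0},{"claw":40,"dx":0,"dy":0,"dz":0,"spin":0},{"claw":40,"dx":0,"dy":0,"dz":0,"spin":0},{"claw":40,"dx":0,"dy":0,"dz":0,"spin":0}]' 30
```

```text
time: 3.0
position: [0.5702, -0.0919, 0.1574]
tool_rot: [3.141, -0.0, 0.002]
ft_force: [-0.4, -0.9, 0.4]
grip_width: 0.998
grip_force: 0.0
time: 3.67
position: [0.5696, -0.0915, 0.1566]
tool_rot: [3.141, 0.001, 0.0]
ft_force: [-0.0, -0.3, 0.4]
grip_width: 0.521
grip_force: 30.0
```

```bash
python3 -m jog '[{"claw":40,"dx":0,"dy":0,"dz":-10,"spin":0},{"claw":40,"dx":0,"dy":0,"dz":-30,"spin":0},{"claw":40,"dx":-2,"dy":5,"dz":-45,"spin":0},{"claw":40,"dx":-8,"dy":19,"dz":-50,"spin":0},{"claw":40,"dx":-17,"dy":40,"dz":-50,"spin":0},{"claw":40,"dx":-28,"dy":66,"dz":-50,"spin":0},{"claw":40,"dx":-39,"dy":93,"dz":-50,"spin":0},{"claw":40,"dx":-50,"dy":120,"dz":-50,"spin":0},{"claw":40,"dx":-61,"dy":146,"dz":-50,"spin":0},{"claw":40,"dx":-72,"dy":173,"dz":-50,"spin":0},{"claw":40,"dx":-83,"dy":200,"dz":-50,"spin":0},{"claw":40,"dx":-93,"dy":223,"dz":-50,"spin":0},{"claw":40,"dx":-101,"dy":242,"dz":-50,"spin":0},{"claw":40,"dx":-107,"dy":255,"dz":-45,"spin":0},{"claw":40,"dx":-110,"dy":263,"dz":-30,"spin":0},{"claw":40,"dx":-111,"dy":266,"dz":-5,"spin":0},{"claw":40,"dx":-111,"dy":266,"dz":20,"spin":0},{"claw":40,"dx":-111,"dy":266,"dz":38,"spin":0},{"claw":40,"dx":-111,"dy":266,"dz":46,"spin":0},{"claw":40,"dx":-111,"dy":266,"dz":50,"spin":0}]' 30
```

```text
time: 5.33
position: [0.4582, -0.3564, 0.105]
tool_rot: [-3.139, -0.002, 0.003]
ft_force: [0.1, -0.0, -0.4]
grip_width: 0.52
grip_force: 30.0
```

```bash
python3 -m jog '[{"claw":40,"dx":0,"dy":0,"dz":4,"spin":0},{"claw":40,"dx":0,"dy":0,"dz":7,"spin":0},{"claw":40,"dx":0,"dy":0,"dz":9,"spin":0},{"claw":40,"dx":0,"dy":0,"dz":9,"spin":0},{"claw":40,"dx":0,"dy":0,"dz":9,"spin":0}]' 30
python3 - <<'E'
from h import *
s=get_state();print(s['position'],s['ft_force'])
E
```

```text
time: 5.75
position: [0.4591, -0.3578, 0.0982]
tool_rot: [3.141, 0.001, 0.001]
ft_force: [-0.7, 0.9, -1.3]
grip_width: 0.522
grip_force: 30.0
[ 0.45913382 -0.35776129  0.09820816] [-0.70865513  0.86333624 -1.32085992]
```

```bash
python3 -m jog '[{"claw":40,"dx":0,"dy":0,"dz":1,"spin":0},{"claw":40,"dx":0,"dy":0,"dz":2,"spin":0},{"claw":40,"dx":0,"dy":0,"dz":2.5,"spin":0},{"claw":40,"dx":0,"dy":0,"dz":2.5,"spin":0}]' 30
```

```text
time: 6.08
position: [0.459, -0.3578, 0.0956]
tool_rot: [3.141, 0.001, 0.001]
ft_force: [-0.4, -0.5, 1.4]
grip_width: 0.518
grip_force: 30.0
```

```bash
python3 -m jog '[{"claw":87,"dx":0,"dy":0,"dz":0,"spin":0},{"claw":87,"dx":0,"dy":0,"dz":0,"spin":0},{"claw":87,"dx":0,"dy":0,"dz":0,"spin":0},{"claw":87,"dx":0,"dy":0,"dz":0,"spin":0},{"claw":87,"dx":0,"dy":0,"dz":-15,"spin":0},{"claw":87,"dx":0,"dy":0,"dz":-45,"spin":0},{"claw":87,"dx":0,"dy":0,"dz":-85,"spin":0},{"claw":87,"dx":-5,"dy":-15,"dz":-120,"spin":0},{"claw":87,"dx":-10,"dy":-40,"dz":-145,"spin":0},{"claw":87,"dx":-10,"dy":-75,"dz":-165,"spin":0}]' 30
python3 -m jog '[{"claw":87,"dx":-10,"dy":-463,"dz":-70,"spin":0},{"claw":87,"dx":-10,"dy":-463,"dz":-70,"spin":0},{"claw":87,"dx":-10,"dy":-463,"dz":-70,"spin":0},{"claw":87,"dx":-10,"dy":-463,"dz":-70,"spin":0},{"claw":87,"dx":-10,"dy":-463,"dz":-70,"spin":0},{"claw":87,"dx":-10,"dy":-463,"dz":-70,"spin":0},{"claw":87,"dx":-10,"dy":-463,"dz":-70,"spin":0},{"claw":87,"dx":-10,"dy":-463,"dz":-70,"spin":0},{"claw":87,"dx":-10,"dy":-463,"dz":-70,"spin":0},{"claw":87,"dx":-10,"dy":-463,"dz":-70,"spin":0},{"claw":87,"dx":-10,"dy":-463,"dz":-70,"spin":0},{"claw":87,"dx":-10,"dy":-463,"dz":-70,"spin":0},{"claw":87,"dx":-10,"dy":-463,"dz":-70,"spin":0},{"claw":87,"dx":-10,"dy":-463,"dz":-70,"spin":0},{"claw":87,"dx":-10,"dy":-463,"dz":-70,"spin":0},{"claw":87,"dx":-10,"dy":-463,"dz":-70,"spin":0}]' 30
python3 - <<'E'
from h import *
d=grab('wrist');save(d,'w3');print(tcp().round(3)); np.savez('w3.npz',**d)
w=dict(np.load('w2.npz'))
print([ (p,pix(d,p).round(0)) for p in ([.494,.112,.13],[.487,.104,.06],[.484,.31,.022],[.487,.318,.128],[.459,-.358,.11])])
E
```

```text
time: 6.92
position: [0.448, -0.2849, 0.2626]
tool_rot: [3.139, -0.007, 0.003]
ft_force: [0.8, -0.1, -0.1]
grip_width: 0.993
grip_force: 0.0
time: 8.25
position: [0.4388, 0.1785, 0.3296]
tool_rot: [3.141, -0.004, -0.001]
ft_force: [-0.2, -0.6, 0.1]
grip_width: 1.001
grip_force: 0.0
[[ 1.    -0.003 -0.001  0.439]
 [-0.003 -1.    -0.001  0.179]
 [-0.001  0.001 -1.     0.33 ]
 [ 0.     0.     0.     1.   ]]
[([0.494, 0.112, 0.13], array([339., 147.])), ([0.487, 0.104, 0.06], array([335., 148.])), ([0.484, 0.31, 0.022], array([188., 149.])), ([0.487, 0.318, 0.128], array([154., 154.])), ([0.459, -0.358, 0.11], array([726., 174.]))]
```

View pics/w3.png

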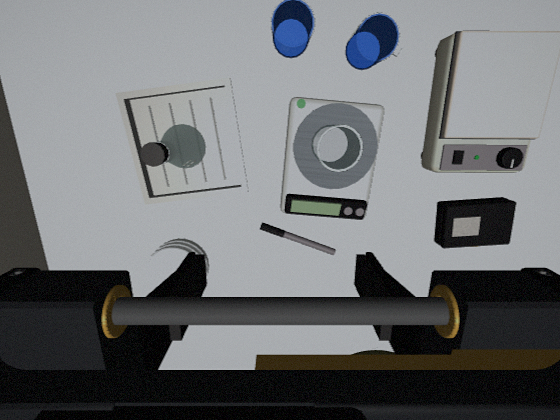

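```bash
python3 - <<'E'
from h import *
w=dict(np.load('w3.npz'));g=cv2.GaussianBlur(cv2.cvtColor(w['frame'],7),(3,3),0)
print(g[146,285:390:2]);print(g[95:195:2,337])
m=((g<150)).astype(np.uint8); m[:95]=0;m[192:]=0;m[:,:285]=0;m[:,384:]=0
n,l,st,c=cv2.connectedComponentsWithStats(m);i=1+np.argmax(st[1:,4]);print(st[i],c[i])
cn=max(cv2.findContours((l==i).astype(np.uint8),0,1)[0],key=len);e=cv2.fitEllipse(cn);print(e)
print('pan',onz(w,e[0],.06)); 
for dx,dy in((-e[1][0]/2,0),(e[1][0]/2,0),(0,-e[1][1]/2),(0,e[1][1]/2)): print(onz(w,(e[0][0]+dx,e[0][1]+dy),.06).round(4))
# rim: hough in annulus
gg=cv2.cvtColor(w['frame'],7)[110:182,300:376]; big=cv2.resize(gg,None,fx=4,fy=4,interpolation=3)
h=cv2.HoughCircles(big,cv2.HOUGH_GRADIENT,1,8,param1=80,param2=30,minRadius=60,maxRadius=115)
if h is not None:
  for x,y,r in h[0][:6]: p=(300+x/4,110+y/4); print('circ',p,r/4,onz(w,p,.13).round(4),r/4/308*(w['T'][2,3]-.13))
save(w,'beak',(280,90,390,200),5)
E
```

```text
[141 132 158 167 126 105 106 107 108 106 105 106 107  91 111 136 154 161
 155 156 156 156 157 156 156 157 156 155 156 155 155 106  69  70  72  73
  72  81 158 110 108 108 107 107 107 108 125 168 172 171 173 171 171]
[172 172 164 123 121 106 107 107 106 107 108 107 106 108 107 127 131 158
 156 155 156 156 156 156 157 156 156 157 157 156 156 157 123  71  71  70
  71 123 150 102 101 105 103 108 106 106 105 160 172 174]
[ 285   97   99   92 5508] [333.48166304 142.14905592]
((332.30682373046875, 140.16571044921875), (94.02738189697266, 99.7603530883789), 72.03424072265625)
pan [0.49722905 0.10808361 0.06      ]
[0.4975 0.1701 0.06  ]
[0.497  0.0461 0.06  ]
[0.5583 0.1109 0.06  ]
[0.4302 0.1049 0.06  ]
circ (np.float32(340.375), np.float32(147.375)) 22.525 [0.4935 0.1103 0.13  ] 0.02542064326392516
circ (np.float32(339.375), np.float32(149.375)) 22.525 [0.4913 0.1113 0.13  ] 0.02542064326392516
circ (np.float32(338.375), np.float32(147.375)) 21.725 [0.4935 0.1126 0.13  ] 0.024517799988362208
circ (np.float32(336.375), np.float32(147.625)) 23.45 [0.4932 0.1148 0.13  ] 0.026464554344544616
circ (np.float32(337.375), np.float32(145.375)) 23.725 [0.4957 0.1138 0.13  ] 0.026774905587491446
circ (np.float32(329.625), np.float32(143.625)) 18.275 [0.4976 0.1224 0.13  ] 0.020624295160664604
```

View pics/beak.png

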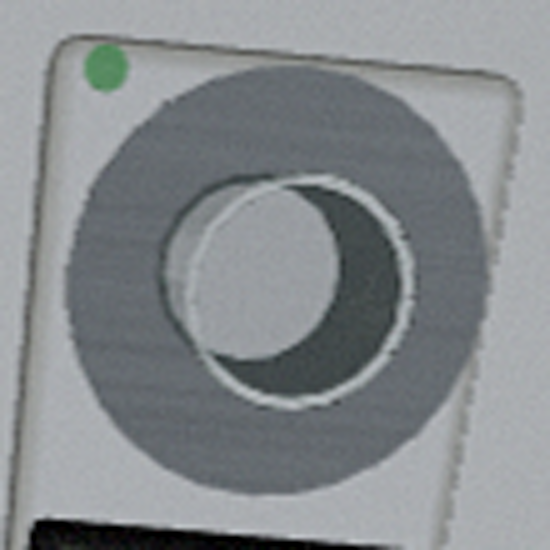

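```bash
python3 - <<'E'
from h import *
w=dict(np.load('w3.npz'));w2=dict(np.load('w2.npz'))
print('rim',onz(w,(339.9,148.2),.13),tri(w,(339.9,148.2),w2,(71,180)))
print('pan',onz(w,(335.5,146),.06),tri(w,(335.5,146),w2,(110,174)))
print('stopper',onz(w,(154,154),.128))
E
python3 -m jog '[{"claw":87,"dx":18,"dy":22,"dz":10,"spin":0},{"claw":87,"dx":40,"dy":50,"dz":30,"spin":0},{"claw":87,"dx":54,"dy":68,"dz":60,"spin":0},{"claw":87,"dx":54,"dy":68,"dz":95,"spin":0},{"claw":87,"dx":54,"dy":68,"dz":135,"spin":0},{"claw":87,"dx":54,"dy":68,"dz":170,"spin":0},{"claw":87,"dx":54,"dy":68,"dz":200,"spin":0},{"claw":87,"dx":54,"dy":68,"dz":220,"spin":0},{"claw":87,"dx":54,"dy":68,"dz":230,"spin":0},{"claw":87,"dx":54,"dy":68,"dz":230,"spin":0},{"claw":87,"dx":54,"dy":68,"dz":230,"spin":0}]' 20
python3 -m jog '[{"claw":42,"dx":0,"dy":0,"dz":0,"spin":0},{"claw":42,"dx":0,"dy":0,"dz":0,"spin":0},{"claw":42,"dx":0,"dy":0,"dz":0,"spin":0},{"claw":42,"dx":0,"dy":0,"dz":0,"spin":0},{"claw":42,"dx":0,"dy":0,"dz":0,"spin":0},{"claw":42,"dx":0,"dy":0,"dz":0,"spin":0},{"claw":42,"dx":0,"dy":0,"dz":0,"spin":0},{"claw":42,"dx":0,"dy":0,"dz":0,"spin":0}]' 20
```

```text
rim [0.49259577 0.11081946 0.13      ] (array([0.49322974, 0.11078884, 0.12936453]), np.float64(0.0013771021380330104))
pan [0.4896955  0.10349615 0.06      ] (array([0.48955522, 0.1034617 , 0.05990578]), np.float64(0.00026745414458134313))
stopper [0.48685168 0.31804468 0.128     ]
time: 9.22
position: [0.4929, 0.112, 0.1004]
tool_rot: [-3.141, 0.001, 0.0]
ft_force: [0.3, -0.1, 0.4]
grip_width: 0.998
grip_force: 0.0
time: 9.88
position: [0.4926, 0.1124, 0.1002]
tool_rot: [3.141, 0.001, 0.0]
ft_force: [-0.5, 0.6, 1.6]
grip_width: 0.577
grip_force: 20.0
```

```bash
python3 -m jog '[{"claw":42,"dx":0,"dy":0,"dz":-8,"spin":0},{"claw":42,"dx":0,"dy":0,"dz":-25,"spin":0},{"claw":42,"dx":1,"dy":4,"dz":-45,"spin":0},{"claw":42,"dx":5,"dy":15,"dz":-58,"spin":0},{"claw":42,"dx":11,"dy":34,"dz":-60,"spin":0},{"claw":42,"dx":18,"dy":57,"dz":-60,"spin":0},{"claw":42,"dx":26,"dy":82,"dz":-60,"spin":0},{"claw":42,"dx":34,"dy":107,"dz":-60,"spin":0},{"claw":42,"dx":42,"dy":132,"dz":-60,"spin":0},{"claw":42,"dx":50,"dy":157,"dz":-60,"spin":0},{"claw":42,"dx":58,"dy":180,"dz":-60,"spin":0},{"claw":42,"dx":64,"dy":198,"dz":-58,"spin":0},{"claw":42,"dx":67,"dy":208,"dz":-50,"spin":0},{"claw":42,"dx":68,"dy":212,"dz":-36,"spin":0},{"claw":42,"dx":68,"dy":212,"dz":-22,"spin":0},{"claw":42,"dx":68,"dy":212,"dz":-13,"spin":0},{"claw":42,"dx":68,"dy":212,"dz":-9,"spin":0},{"claw":42,"dx":68,"dy":212,"dz":-8,"spin":0},{"claw":42,"dx":68,"dy":212,"dz":-8,"spin":0}]' 20
```

```text
time: 11.47
position: [0.5605, -0.0981, 0.1078]
tool_rot: [-3.141, -0.004, 0.0]
ft_force: [1.0, 0.2, -0.2]
grip_width: 0.573
grip_force: 20.0
```

```bash
python3 -m jog '[{"claw":42,"dx":0,"dy":0,"dz":1,"spin":0},{"claw":42,"dx":0,"dy":0,"dz":2,"spin":0},{"claw":42,"dx":0,"dy":0,"dz":2,"spin":0},{"claw":42,"dx":0,"dy":0,"dz":2,"spin":0}]' 20
```

```text
time: 11.8
position: [0.5608, -0.0995, 0.1063]
tool_rot: [3.141, 0.001, 0.001]
ft_force: [0.1, 0.0, -0.4]
grip_width: 0.579
grip_force: 20.0
```

```bash
python3 -m jog '[{"claw":42,"dx":0,"dy":0,"dz":1,"spin":0},{"claw":42,"dx":0,"dy":0,"dz":1,"spin":0},{"claw":87,"dx":0,"dy":0,"dz":1,"spin":0},{"claw":87,"dx":0,"dy":0,"dz":1,"spin":0},{"claw":87,"dx":0,"dy":0,"dz":1,"spin":0},{"claw":87,"dx":0,"dy":0,"dz":1,"spin":0},{"claw":87,"dx":0,"dy":0,"dz":-10,"spin":0},{"claw":87,"dx":0,"dy":0,"dz":-35,"spin":0},{"claw":87,"dx":0,"dy":0,"dz":-70,"spin":0},{"claw":87,"dx":0,"dy":0,"dz":-110,"spin":0},{"claw":87,"dx":-5,"dy":-10,"dz":-150,"spin":0}]' 20
python3 -m jog '[{"claw":87,"dx":-155,"dy":-390,"dz":-73,"spin":0},{"claw":87,"dx":-155,"dy":-390,"dz":-73,"spin":0},{"claw":87,"dx":-155,"dy":-390,"dz":-73,"spin":0},{"claw":87,"dx":-155,"dy":-390,"dz":-73,"spin":0},{"claw":87,"dx":-155,"dy":-390,"dz":-73,"spin":0},{"claw":87,"dx":-155,"dy":-390,"dz":-73,"spin":0},{"claw":87,"dx":-155,"dy":-390,"dz":-73,"spin":0},{"claw":87,"dx":-155,"dy":-390,"dz":-73,"spin":0},{"claw":87,"dx":-155,"dy":-390,"dz":-73,"spin":0},{"claw":87,"dx":-155,"dy":-390,"dz":-73,"spin":0},{"claw":87,"dx":-155,"dy":-390,"dz":-73,"spin":0},{"claw":87,"dx":-155,"dy":-390,"dz":-73,"spin":0},{"claw":87,"dx":-155,"dy":-390,"dz":-73,"spin":0},{"claw":87,"dx":-155,"dy":-390,"dz":-73,"spin":0},{"claw":87,"dx":-155,"dy":-390,"dz":-73,"spin":0}]' 20
python3 - <<'E'
from h import *
d=grab('wrist');save(d,'w4',(100,0,500,270),2);print(tcp().round(3)); np.savez('w4.npz',**d)
E
```

```text
time: 12.72
position: [0.5555, -0.0915, 0.2579]
tool_rot: [3.141, -0.003, -0.0]
ft_force: [0.6, 0.1, 1.3]
grip_width: 0.994
grip_force: 0.0
time: 13.97
position: [0.4015, 0.2985, 0.3287]
tool_rot: [3.141, -0.005, -0.0]
ft_force: [-0.0, -0.3, -0.3]
grip_width: 1.001
grip_force: 0.0
[[ 1.    -0.003 -0.     0.401]
 [-0.003 -1.    -0.001  0.299]
 [-0.     0.001 -1.     0.329]
 [ 0.     0.     0.     1.   ]]
```

View pics/w4.png

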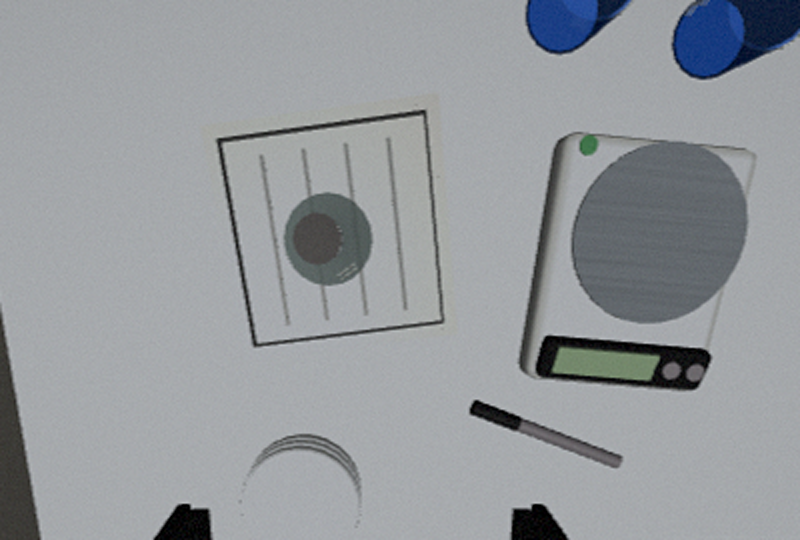

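The crop shows the stopper top at (317,238) and the flask base at (328,240). The tray's inner outline runs through (218,140), (426,111), (443,321) and (255,346), and the empty pan is at (660,232). The dishes are at (302,480).

```bash
python3 - <<'E'
from h import *
w=dict(np.load('w4.npz'));w3=dict(np.load('w3.npz'))
C=lambda x,y:(100+x/2,y/2)
c=[C(218,140),C(426,111),C(443,321),C(255,346)]
for z in(.004,.022):
    P=np.array([onz(w,p,z) for p in c]);print(z,P.mean(0).round(4),[np.linalg.norm(P[i]-P[i-1]).round(4) for i in range(4)])
    print(P.round(3)[:,:2].tolist())
print('pan',onz(w,C(659.5,232),.06))
g=cv2.cvtColor(w['frame'],7)
def dark(d,box,th):
    x0,y0,x1,y1=box;m=(cv2.cvtColor(d['frame'],7)[y0:y1,x0:x1]<th).astype(np.uint8)
    n,l,s,ce=cv2.connectedComponentsWithStats(m);i=1+np.argmax(s[1:,4]);return ce[i]+[x0,y0],s[i]
a,s1=dark(w,(235,95,295,145),85);b,s2=dark(w3,(132,135,175,172),85);print(a,s1,b,s2)
print('stopper',onz(w,a,.128),tri(w,a,w3,b));
print('base',onz(w,C(328,240),.004))
E
```

```text
0.004 [0.4897 0.3147 0.004 ] [np.float64(0.1458), np.float64(0.1462), np.float64(0.1449), np.float64(0.1453)]
[[0.553, 0.396], [0.571, 0.251], [0.427, 0.234], [0.408, 0.378]]
0.022 [0.4895 0.314  0.022 ] [np.float64(0.1402), np.float64(0.1406), np.float64(0.1394), np.float64(0.1398)]
[[0.55, 0.392], [0.567, 0.253], [0.429, 0.236], [0.411, 0.375]]
pan [0.48975347 0.10411092 0.06      ]
[258.24186992 118.7703252 ] [ 11  11  26  27 492] [153.34491634 152.77477477] [  1   0  42  37 777]
stopper [0.48670083 0.32037418 0.128     ] (array([0.48719014, 0.32091435, 0.12196334]), np.float64(0.0009219318958895009))
base [0.48594311 0.32030967 0.004     ]
```

```bash
python3 -m jog '[{"claw":87,"dx":25,"dy":-6,"dz":5,"spin":0},{"claw":87,"dx":60,"dy":-15,"dz":20,"spin":0},{"claw":87,"dx":80,"dy":-20,"dz":45,"spin":0},{"claw":87,"dx":85.5,"dy":-21.5,"dz":80,"spin":0},{"claw":87,"dx":85.5,"dy":-21.5,"dz":118,"spin":0},{"claw":87,"dx":85.5,"dy":-21.5,"dz":155,"spin":0},{"claw":87,"dx":85.5,"dy":-21.5,"dz":188,"spin":0},{"claw":87,"dx":85.5,"dy":-21.5,"dz":212,"spin":0},{"claw":87,"dx":85.5,"dy":-21.5,"dz":224,"spin":0},{"claw":87,"dx":85.5,"dy":-21.5,"dz":226,"spin":0},{"claw":87,"dx":85.5,"dy":-21.5,"dz":226,"spin":0}]' 25
python3 -m jog '[{"claw":18,"dx":0,"dy":0,"dz":0,"spin":0},{"claw":18,"dx":0,"dy":0,"dz":0,"spin":0},{"claw":18,"dx":0,"dy":0,"dz":0,"spin":0},{"claw":18,"dx":0,"dy":0,"dz":0,"spin":0},{"claw":18,"dx":0,"dy":0,"dz":0,"spin":0},{"claw":18,"dx":0,"dy":0,"dz":0,"spin":0},{"claw":18,"dx":0,"dy":0,"dz":0,"spin":0},{"claw":18,"dx":0,"dy":0,"dz":0,"spin":0},{"claw":18,"dx":0,"dy":0,"dz":0,"spin":0},{"claw":18,"dx":0,"dy":0,"dz":0,"spin":0}]' 25
```

```text
time: 14.93
position: [0.4863, 0.3214, 0.103]
tool_rot: [3.141, -0.001, -0.001]
ft_force: [0.4, 0.2, 0.2]
grip_width: 1.002
grip_force: 0.0
time: 15.77
position: [0.4859, 0.322, 0.103]
tool_rot: [3.141, 0.001, -0.0]
ft_force: [-0.5, 0.3, 0.0]
grip_width: 0.326
grip_force: 0.0
```

```bash
python3 -m jog '[{"claw":18,"dx":0,"dy":0,"dz":0,"spin":0},{"claw":18,"dx":0,"dy":0,"dz":0,"spin":0},{"claw":18,"dx":0,"dy":0,"dz":0,"spin":0},{"claw":18,"dx":0,"dy":0,"dz":0,"spin":0}]' 25
```

```text
time: 16.1
position: [0.4859, 0.3219, 0.1029]
tool_rot: [3.141, 0.001, -0.0]
ft_force: [-0.3, -0.5, -0.5]
grip_width: 0.295
grip_force: 25.0
```

```bash
python3 -m jog '[{"claw":18,"dx":0,"dy":0,"dz":-8,"spin":0},{"claw":18,"dx":0,"dy":0,"dz":-26,"spin":0},{"claw":18,"dx":0,"dy":0,"dz":-52,"spin":0},{"claw":18,"dx":0,"dy":5,"dz":-76,"spin":0},{"claw":18,"dx":0,"dy":17,"dz":-90,"spin":0},{"claw":18,"dx":1,"dy":36,"dz":-95,"spin":0},{"claw":18,"dx":1,"dy":60,"dz":-95,"spin":0},{"claw":18,"dx":2,"dy":85,"dz":-95,"spin":0},{"claw":18,"dx":2,"dy":110,"dz":-95,"spin":0},{"claw":18,"dx":3,"dy":135,"dz":-95,"spin":0},{"claw":18,"dx":3,"dy":160,"dz":-95,"spin":0},{"claw":18,"dx":3,"dy":183,"dz":-95,"spin":0},{"claw":18,"dx":3,"dy":202,"dz":-93,"spin":0},{"claw":18,"dx":3,"dy":213,"dz":-88,"spin":0},{"claw":18,"dx":3,"dy":218,"dz":-79,"spin":0},{"claw":18,"dx":3,"dy":218,"dz":-69,"spin":0},{"claw":18,"dx":3,"dy":218,"dz":-62,"spin":0},{"claw":18,"dx":3,"dy":218,"dz":-59,"spin":0},{"claw":18,"dx":3,"dy":218,"dz":-58,"spin":0},{"claw":18,"dx":3,"dy":218,"dz":-58,"spin":0}]' 25
```

```text
time: 17.77
position: [0.4886, 0.1054, 0.1607]
tool_rot: [-3.141, -0.005, 0.001]
ft_force: [0.6, 0.0, -1.2]
grip_width: 0.287
grip_force: 25.0
```

```bash
python3 -m jog '[{"claw":18,"dx":0,"dy":0,"dz":1,"spin":0},{"claw":18,"dx":0,"dy":0,"dz":1.5,"spin":0},{"claw":18,"dx":0,"dy":0,"dz":1.5,"spin":0},{"claw":18,"dx":0,"dy":0,"dz":1.5,"spin":0}]' 25
```

```text
time: 18.1
position: [0.4892, 0.104, 0.1597]
tool_rot: [3.141, 0.001, 0.001]
ft_force: [-0.1, 0.9, -1.6]
grip_width: 0.289
grip_force: 25.0
```

```bash
python3 -m jog '[{"claw":18,"dx":0,"dy":0,"dz":0.7,"spin":0},{"claw":18,"dx":0,"dy":0,"dz":1.4,"spin":0},{"claw":18,"dx":0,"dy":0,"dz":1.4,"spin":0},{"claw":18,"dx":0,"dy":0,"dz":1.4,"spin":0}]' 25
```

```text
time: 18.43
position: [0.4894, 0.1039, 0.1588]
tool_rot: [3.141, 0.0, 0.001]
ft_force: [-2.5, -0.4, 5.4]
grip_width: 0.289
grip_force: 25.0
```

```bash
python3 -m jog '[{"claw":87,"dx":0,"dy":0,"dz":0.8,"spin":0},{"claw":87,"dx":0,"dy":0,"dz":0,"spin":0},{"claw":87,"dx":0,"dy":0,"dz":0,"spin":0},{"claw":87,"dx":0,"dy":0,"dz":0,"spin":0},{"claw":87,"dx":0,"dy":0,"dz":0,"spin":0},{"claw":87,"dx":0,"dy":0,"dz":-10,"spin":0},{"claw":87,"dx":0,"dy":0,"dz":-30,"spin":0},{"claw":87,"dx":0,"dy":0,"dz":-60,"spin":0},{"claw":87,"dx":0,"dy":0,"dz":-95,"spin":0},{"claw":87,"dx":0,"dy":10,"dz":-120,"spin":0},{"claw":87,"dx":0,"dy":40,"dz":-130,"spin":0}]' 25
python3 -m jog '[{"claw":87,"dx":-80,"dy":422,"dz":-20,"spin":0},{"claw":87,"dx":-80,"dy":422,"dz":-20,"spin":0},{"claw":87,"dx":-80,"dy":422,"dz":-20,"spin":0},{"claw":87,"dx":-80,"dy":422,"dz":-20,"spin":0},{"claw":87,"dx":-80,"dy":422,"dz":-20,"spin":0},{"claw":87,"dx":-80,"dy":422,"dz":-20,"spin":0},{"claw":87,"dx":-80,"dy":422,"dz":-20,"spin":0},{"claw":87,"dx":-80,"dy":422,"dz":-20,"spin":0},{"claw":87,"dx":-80,"dy":422,"dz":-20,"spin":0},{"claw":87,"dx":-80,"dy":422,"dz":-20,"spin":0},{"claw":87,"dx":-80,"dy":422,"dz":-20,"spin":0},{"claw":87,"dx":-80,"dy":422,"dz":-20,"spin":0},{"claw":87,"dx":-80,"dy":422,"dz":-20,"spin":0},{"claw":87,"dx":-80,"dy":422,"dz":-20,"spin":0}]' 30
python3 - <<'E'
from h import *
d=grab('wrist');save(d,'w5');print(tcp().round(4)); np.savez('w5.npz',**d)
g=cv2.cvtColor(d['frame'],7);p=pix(d,[.459,-.358,.11]);print(p)
x,y=p.astype(int);m=(g[y-45:y+45,x-45:x+45]<60).astype(np.uint8)
n,l,s,c=cv2.connectedComponentsWithStats(m);i=1+np.argmax(s[1:,4]);q=c[i]+[x-45,y-45];print(s[i],q,onz(d,q,.11))
t=grab('top');save(t,'t5',(125,110,425,270),2.6)
E
```

```text
time: 19.35
position: [0.4904, 0.0698, 0.2926]
tool_rot: [-3.14, -0.016, -0.01]
ft_force: [1.2, -0.4, -0.1]
grip_width: 0.975
grip_force: 0.0
time: 20.52
position: [0.4102, -0.3564, 0.3086]
tool_rot: [-3.141, -0.004, -0.001]
ft_force: [0.1, 0.8, 0.2]
grip_width: 1.0
grip_force: 0.0
[[ 1.000e+00  3.600e-03  5.000e-04  4.103e-01]
 [ 3.600e-03 -1.000e+00 -2.000e-04 -3.561e-01]
 [ 5.000e-04  2.000e-04 -1.000e+00  3.087e-01]
 [ 0.000e+00  0.000e+00  0.000e+00  1.000e+00]]
[280.68656792 153.35148473]
[  25   19   44   48 1631] [281.44144697 150.37093807] [ 0.46224264 -0.35882647  0.11      ]
```

View pics/w5.png

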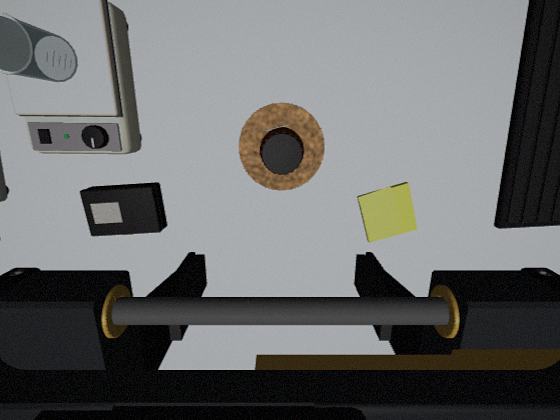

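View pics/t5.png

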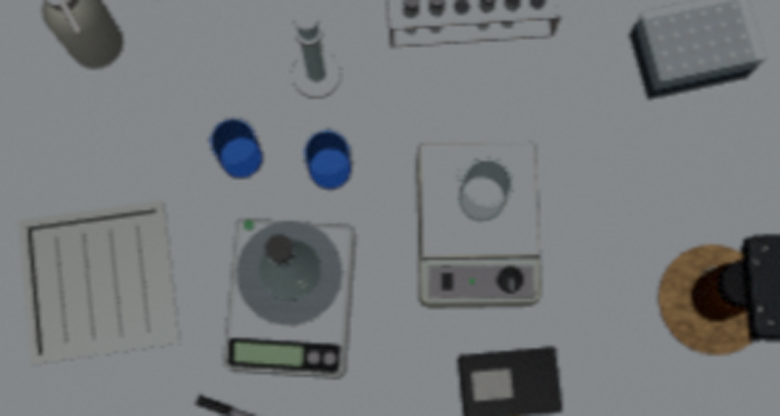

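Flask is centred on the pan and the beaker on the plate in the top crop; the bottle's cap is at (282,150) in the wrist view. Next I grasp the bottle.

```bash
python3 -m jog '[{"claw":87,"dx":20,"dy":1,"dz":8,"spin":0},{"claw":87,"dx":42,"dy":2,"dz":25,"spin":0},{"claw":87,"dx":50,"dy":2,"dz":55,"spin":0},{"claw":87,"dx":50,"dy":2,"dz":92,"spin":0},{"claw":87,"dx":50,"dy":2,"dz":130,"spin":0},{"claw":87,"dx":50,"dy":2,"dz":165,"spin":0},{"claw":87,"dx":50,"dy":2,"dz":193,"spin":0},{"claw":87,"dx":50,"dy":2,"dz":208,"spin":0},{"claw":87,"dx":50,"dy":2,"dz":213,"spin":0},{"claw":87,"dx":50,"dy":2,"dz":213,"spin":0}]' 35
python3 -m jog '[{"claw":40,"dx":0,"dy":0,"dz":0,"spin":0},{"claw":40,"dx":0,"dy":0,"dz":0,"spin":0},{"claw":40,"dx":0,"dy":0,"dz":0,"spin":0},{"claw":40,"dx":0,"dy":0,"dz":0,"spin":0},{"claw":40,"dx":0,"dy":0,"dz":0,"spin":0},{"claw":40,"dx":0,"dy":0,"dz":0,"spin":0},{"claw":40,"dx":0,"dy":0,"dz":0,"spin":0},{"claw":40,"dx":0,"dy":0,"dz":0,"spin":0},{"claw":40,"dx":0,"dy":0,"dz":0,"spin":0},{"claw":40,"dx":0,"dy":0,"dz":0,"spin":0}]' 35
```

```text
time: 21.45
position: [0.4591, -0.3586, 0.0944]
tool_rot: [-3.14, -0.004, 0.002]
ft_force: [-1.1, 0.3, -0.1]
grip_width: 1.0
grip_force: 0.0
time: 22.28
position: [0.4594, -0.3599, 0.0953]
tool_rot: [-3.141, -0.001, -0.0]
ft_force: [-0.6, 1.6, 1.7]
grip_width: 0.521
grip_force: 35.0
```

```bash
python3 -m jog '[{"claw":40,"dx":0,"dy":0,"dz":-8,"spin":0},{"claw":40,"dx":0,"dy":0,"dz":-24,"spin":0},{"claw":40,"dx":0,"dy":0,"dz":-48,"spin":0},{"claw":40,"dx":0,"dy":0,"dz":-76,"spin":0},{"claw":40,"dx":0,"dy":0,"dz":-106,"spin":0},{"claw":40,"dx":0,"dy":-3,"dz":-136,"spin":0},{"claw":40,"dx":1,"dy":-12,"dz":-164,"spin":0},{"claw":40,"dx":2,"dy":-27,"dz":-188,"spin":0},{"claw":40,"dx":3,"dy":-48,"dz":-204,"spin":0},{"claw":40,"dx":4,"dy":-74,"dz":-212,"spin":0},{"claw":40,"dx":5,"dy":-102,"dz":-215,"spin":0},{"claw":40,"dx":6,"dy":-130,"dz":-215,"spin":0},{"claw":40,"dx":7,"dy":-158,"dz":-215,"spin":0},{"claw":40,"dx":8,"dy":-186,"dz":-215,"spin":0},{"claw":40,"dx":10,"dy":-214,"dz":-215,"spin":0},{"claw":40,"dx":11,"dy":-242,"dz":-215,"spin":0},{"claw":40,"dx":12,"dy":-270,"dz":-215,"spin":0},{"claw":40,"dx":13,"dy":-298,"dz":-215,"spin":0},{"claw":40,"dx":14,"dy":-326,"dz":-215,"spin":0},{"claw":40,"dx":15,"dy":-354,"dz":-215,"spin":0}]' 35
python3 -m jog '[{"claw":40,"dx":1,"dy":-28,"dz":0,"spin":0},{"claw":40,"dx":2,"dy":-56,"dz":0,"spin":0},{"claw":40,"dx":3,"dy":-84,"dz":0,"spin":0},{"claw":40,"dx":5,"dy":-112,"dz":0,"spin":0},{"claw":40,"dx":6,"dy":-140,"dz":0,"spin":0},{"claw":40,"dx":8,"dy":-168,"dz":0,"spin":0},{"claw":40,"dx":9,"dy":-196,"dz":0,"spin":0},{"claw":40,"dx":11,"dy":-224,"dz":0,"spin":0},{"claw":40,"dx":12,"dy":-252,"dz":0,"spin":0},{"claw":40,"dx":13,"dy":-278,"dz":0,"spin":0},{"claw":40,"dx":14,"dy":-298,"dz":5,"spin":0},{"claw":40,"dx":14,"dy":-311,"dz":20,"spin":0},{"claw":40,"dx":15,"dy":-317,"dz":45,"spin":0},{"claw":40,"dx":15,"dy":-319,"dz":73,"spin":0},{"claw":40,"dx":15,"dy":-319,"dz":103,"spin":0},{"claw":40,"dx":15,"dy":-319,"dz":133,"spin":0},{"claw":40,"dx":15,"dy":-319,"dz":158,"spin":0},{"claw":40,"dx":15,"dy":-319,"dz":173,"spin":0},{"claw":40,"dx":15,"dy":-319,"dz":180,"spin":0},{"claw":40,"dx":15,"dy":-319,"dz":180,"spin":0}]' 35
```

```text
time: 23.95
position: [0.4737, -0.0045, 0.3102]
tool_rot: [3.14, 0.001, -0.0]
ft_force: [0.9, -0.3, -1.3]
grip_width: 0.52
grip_force: 35.0
time: 25.62
position: [0.4885, 0.3124, 0.1291]
tool_rot: [3.141, 0.001, -0.003]
ft_force: [-0.4, -0.4, -1.3]
grip_width: 0.514
grip_force: 35.0
```

```bash
python3 -m jog '[{"claw":40,"dx":0.5,"dy":-0.5,"dz":8,"spin":0},{"claw":40,"dx":0.5,"dy":-1,"dz":18,"spin":0},{"claw":40,"dx":0.5,"dy":-1,"dz":26,"spin":0},{"claw":40,"dx":0.5,"dy":-1,"dz":30,"spin":0},{"claw":40,"dx":0.5,"dy":-1,"dz":32,"spin":0},{"claw":40,"dx":0.5,"dy":-1,"dz":33,"spin":0},{"claw":40,"dx":0.5,"dy":-1,"dz":33,"spin":0},{"claw":40,"dx":0.5,"dy":-1,"dz":33,"spin":0}]' 35
```

```text
time: 26.28
position: [0.4896, 0.3142, 0.0974]
tool_rot: [-3.141, -0.001, -0.001]
ft_force: [-0.4, 0.2, -1.9]
grip_width: 0.518
grip_force: 35.0
```

```bash
python3 -m jog '[{"claw":40,"dx":0,"dy":0,"dz":1,"spin":0},{"claw":40,"dx":0,"dy":0,"dz":2,"spin":0},{"claw":40,"dx":0,"dy":0,"dz":3,"spin":0},{"claw":40,"dx":0,"dy":0,"dz":3,"spin":0},{"claw":40,"dx":0,"dy":0,"dz":3,"spin":0}]' 35
```

```text
time: 26.7
position: [0.4895, 0.3141, 0.0943]
tool_rot: [-3.142, -0.001, -0.001]
ft_force: [-0.2, -0.3, -0.4]
grip_width: 0.522
grip_force: 35.0
```

```bash
python3 -m jog '[{"claw":40,"dx":0,"dy":0,"dz":0.7,"spin":0},{"claw":40,"dx":0,"dy":0,"dz":0.7,"spin":0},{"claw":87,"dx":0,"dy":0,"dz":0.5,"spin":0},{"claw":87,"dx":0,"dy":0,"dz":0,"spin":0},{"claw":87,"dx":0,"dy":0,"dz":0,"spin":0},{"claw":87,"dx":0,"dy":0,"dz":0,"spin":0},{"claw":87,"dx":0,"dy":0,"dz":-12,"spin":0},{"claw":87,"dx":0,"dy":0,"dz":-36,"spin":0},{"claw":87,"dx":0,"dy":0,"dz":-70,"spin":0},{"claw":87,"dx":0,"dy":0,"dz":-110,"spin":0},{"claw":87,"dx":0,"dy":0,"dz":-150,"spin":0},{"claw":87,"dx":-10,"dy":10,"dz":-185,"spin":0},{"claw":87,"dx":-30,"dy":40,"dz":-215,"spin":0},{"claw":87,"dx":-55,"dy":75,"dz":-236,"spin":0},{"claw":87,"dx":-70,"dy":105,"dz":-236,"spin":0},{"claw":87,"dx":-70,"dy":135,"dz":-236,"spin":0},{"claw":87,"dx":-70,"dy":150,"dz":-236,"spin":0},{"claw":87,"dx":-70,"dy":150,"dz":-236,"spin":0},{"claw":87,"dx":-70,"dy":150,"dz":-236,"spin":0}]' 35
python3 - <<'E'
from h import *
d=grab('wrist');save(d,'w6');print(tcp().round(4))
c=[('beaker rim',[.5606,-.1,.136]),('cap',[.4896,.3143,.109]),('stopper',[.4897,.1038,.184])]
for n,P in c: print(n,pix(d,P).round(1))
np.savez('w6.npz',**d)
E
```

```text
time: 28.28
position: [0.4197, 0.1617, 0.3309]
tool_rot: [3.138, -0.009, 0.004]
ft_force: [0.4, 0.3, -0.7]
grip_width: 0.999
grip_force: 0.0
[[ 1.000e+00 -6.000e-04  1.300e-03  4.194e-01]
 [-6.000e-04 -1.000e+00 -1.300e-03  1.640e-01]
 [ 1.300e-03  1.300e-03 -1.000e+00  3.306e-01]
 [ 0.000e+00  0.000e+00  0.000e+00  1.000e+00]]
beaker rim [536.7  59.6]
cap [146.7 134.2]
stopper [340.2 135.5]
```

View pics/w6.png

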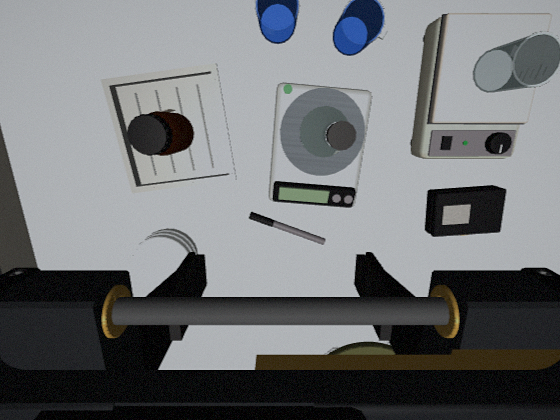

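The cap at (147,133), stopper at (341,135) and beaker rim at (536,60) all match the predicted positions to about 1-2 px. The vessels are upright and centred, and the bystanders look untouched. I'm handing in.

```bash
python3 -c "
from bench import *
print(close_job())"
```

```text
the job is handed in; nothing more can be done
None
```

I moved the beaker to the stirrer plate, the brown bottle to the spill tray and the flask to the balance pan, and handed the job in at about 28 s; the last picture showed all three upright and centred, but the hand-in returned no verdict.

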